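# Feel the gearbox cover onto its seal, then hold it hovering over the threaded holes

## Robot

A 7-joint arm with a two-finger parallel gripper is mounted at the origin on the work surface. World frame = base frame: x ahead of the robot, y to its left, z up, the work surface at z = 0. Lengths are in m, angles in rad, forces in N, time in s.
With the tool pointing down it reaches from about 0.4 to 0.85 m from the base axis. Payload 10.4 kg.
Tool frame: the origin (TCP) lies on the centre line of the jaws, within the pads' length; the fingertips stand 17 mm ahead of it and the grasp point (between the pads) lies 2 mm behind it; z points along the fingers, y is the line along which they close (so a half turn about z gives the same grasp; the last joint's range is limited). The gripper opens to 85 mm and grips with 20 to 120 N. Pads are 22 mm wide; open, the fingers measure 114 mm over their backs; the gripper's body (76 mm by 85 mm) begins 54 mm behind the grasp point. The pads swing forward as they close: fully open they stand 13 mm farther back than shut.
Start: joints at [1.136, 0.332, -0.065, 1.46, 0.022, 1.35, -0.088], TCP at [0.25, -0.573, 0.248] pointing down, gripper open.
Joint ranges: [-2.6, 2.6], [-0.5, 2.12], [-1.47, 1.34], [0.16, 2.42], [-1.27, 4.41], [0.06, 2.06], [-2.6, 2.6]. Speed limits (rad/s): [2.22, 2.22, 2.79, 2.79, 3.14, 3.14, 3.14].

## Interface

Orientations are given as a unit quaternion [x, y, z, w].
In Python, from workcell import get_obs, optics, job gives the robot as it stands. The module is installed in compiled form; this text tells all that it offers.
- The arm moves only by the tool send_rows, never from a script. Its argument "plan" is a list that holds one entry, the list of rows, each a list of 7 numbers: the turn, a rotation vector about the tool's x, y, z in units of 1.5 rad (1.0 is 1.5 rad), then the shift along the tool's x, y, z in units of 20 cm (1.0 is 20 cm), then the opening, from 0 (shut) to 1 (fully open). A call has 1 to 20 rows; each row shifts and turns the commanded pose from where the row before left it, along the tool's axes as they then stand; what a row does not reach is not made up. A row lasts 1/12 s, in which the tool goes at most 41.7 mm and 7.16 degrees, less where a joint would pass 70% of its speed; a pose out of reach is approached as far as the arm can. A call with a number of a shift or a turn outside -1 to 1 is refused whole. A call with a gripper value outside its range is refused whole. The fingers move at their own pace and stop on an object; "squeeze" is the grip in N (left out, the last holds). Time passes only in rows, so rows that do not move let the fingers close. It gives the time, the measured TCP pose, the force, the opening and the grip force at its end, in the units of the state.
- get_obs(): the state, without advancing time (a new reading comes with each control period).
- optics.camera(name): name is "scene" or "top"; returns the picture (384x512x3 uint8, red, green, blue); there is no depth.
- optics.get_calibration(name): a dict with "intrinsics" (3x3 intrinsics, pixels), "world_from_camera" (4x4, takes a point from camera to world coordinates). Camera axes: x right, y up, looking along -z (the intrinsics and any distortion apply to the point x, -y, -z); pixel columns grow to the right and rows downward; lengths in m; the calibration is good to about 2 mm. A picture is of the moment at which its call begins. get_calibration takes no time and is no camera call.
- job.hand_in(): hands the job in; it is judged then, once.
The state is a dict: "clock": time; "joint_pos": joint angles; "joint_velocities": joint speeds; "tau": joint torques, N m; "position": TCP position; "ee_rot": TCP orientation; "ft_force": force on the tool from outside, world axes, zero at the start; "torque": the same for the moment, N m; "grip_width": opening from 0.0 (shut) to 1.0 (fully open); "grasp_force": force on a finger pad.
Only numpy, scipy, OpenCV 4.12 (cv2) and the standard library are available. Lean on these libraries where they do the work, as an engineer would, in place of code of your own. Each camera call takes 0.05 s, during which the arm holds its last target. There are 200 camera calls.

## Task

Pick up the blue cover plate by its grip rib, carry it to the yellow gear reducer and, with the red dots together and the holes lined up, lower it gently until you feel it touch the springy black seal round the flange's opening, and let it rest there a moment without squashing the seal. Then raise it about a centimetre clear of the seal and finish the program still holding it there, level and still, every threaded hole showing through the cover's holes so that someone can start the bolts; don't let go at the end. Leave the other things on the bench where they are.

Things in the scene. Friction and masses are not known exactly. Their poses are not given: they have to be found in the camera images.
- cover: cover plate: blue, loose, 170 (its x) x 130 (its y) x 6 thick, 0.3 to 0.65 kg, starting on the plywood board. Origin: centre of its underside; z up. On top, centred, stands a dark steel grip rib to be gripped from above: 64 long (along x), 16 thick (along y), rising from 6 to 36 above the underside. Four 15 mm through holes and a red dot at (x, y) = (52, -52)
- hole_odd (a point): centre of the cover's odd hole, at the underside, at (x, y) = (30, -50) in the cover, beside its red dot. The other holes: (-70, 50), (70, 50), (-70, -50)
- hole_opp (a point): centre of the cover's hole diagonal to it (-70, 50), at the underside
- gearbox: gear reducer, fixed, level: yellow open-topped housing with an aluminium flange 170 (its x) x 130 (its y) on top, brass gear inside (below the flange face), black seal round the opening, on a wooden riser 200 x 160 (part of it). Origin: centre of the riser's foot, 110 below the flange face, at or up to 30 below the bench top; z up. A shaft sticks out at -x, to 97 from the centre
- seat (a point): centre of the seal's free top face, 6 above the flange face (so 86 to 116 above the bench), axes as the gearbox: the cover just touches with its origin here and its axes along these. Threaded holes in the flange (8 mm, dark) in the cover's pattern: the odd one (30, -50) with a red dot at (52, -52), and (-70, 50), (70, 50), (-70, -50)
- thread_odd (a point): mouth of the flange's odd threaded hole (30, -50), on the flange face
- thread_opp (a point): mouth of the flange's diagonal threaded hole (-70, 50), on the flange face
- seal (a joint): springy seal: black rubber frame 124 x 86, 8 wide, round the flange's opening, standing 6 above the flange face. Value: how far it is pressed down, in m: 0 free, 0.006 flush with the flange; about 4 N for each mm
- board: plywood offcut, fixed, 200 x 170 x 18 thick, on the bench; the cover starts on it. Origin: centre of the underside
- battery: bystander: black and yellow tool battery pack, 75 x 70 x 60 high, loose. Origin: centre of its underside
- tape: bystander: roll of tan packing tape, diameter 100, 48 high, lying flat, loose. Origin: centre of its underside
- screw_jar: bystander: glass jar with red cap, diameter 68, 95 high, loose. Origin: centre of its underside
- bolt_bin: bystander: open red plastic bin with the cover's bolts in it, 130 x 100 x 55 high, loose. Origin: centre of its underside
- tape_measure: bystander: yellow and black tape measure, 70 x 42 x 65 high, loose. Origin: centre of its underside
- screwdriver: bystander: screwdriver with orange handle, about 200 long, lying on the bench, loose. Origin: near its middle, on the bench
There are look-alikes about, which are no part of the job. Of the things that look like the cover, the smaller one is meant.

How it is judged:
By the outcome, as a careful person would: the job done as asked, in the order asked, and still so for the second after the job is handed in, while the arm keeps its last pose, push and grip.
It also fails if it takes over 45 s, if anything falls off the work surface, if the arm or the gripper's body presses on something with over 40 N, if the wrist force passes 120 N, or if a joint passes its speed limit or range.

## Working session

There is one attempt and no reset: what is moved stays moved. The work goes in short steps, Python scripts to look and compute and a tool call to move; the robot and the scene stay as the last step left them, time stands still between calls to the robot, and variables do not carry over. Pictures are saved under pics/ and viewed, at most 10 in all, crops included, and the job is handed in when it is done.

Besides the shell and the picture viewer there is one more tool, called after "Emit:" by a JSON object that holds its "api" and its "payload", one argument or row to a line. send_rows: Moves the arm, as the interface text tells. Its arguments: {"type":"object","properties":{"plan":{"type":"array"},"squeeze":{"type":"number"}},"required":["plan"]}

```bash
mkdir -p pics; python3 - <<'E'
from workcell import get_obs, optics
import cv2,numpy as np
for n in("scene","top"):
    im=optics.camera(n); cv2.imwrite(f"pics/{n}0.png",cv2.resize(im[:,:,::-1],(796,597),interpolation=cv2.INTER_CUBIC)); np.save(f"{n}0.npy",im)
    c=optics.get_calibration(n); print(n,{k:(np.round(v,4).tolist() if not isinstance(v,str) else v) for k,v in c.items()})
print(get_obs())
E
```

```text
scene {'intrinsics': [[468.8872, 0.0, 253.5793], [0.0, 468.8872, 187.1491], [0.0, 0.0, 1.0]], 'world_from_camera': [[-0.0908, -0.8266, 0.5554, 1.299], [0.9958, -0.0822, 0.0405, 0.0788], [0.0122, 0.5567, 0.8306, 1.3586], [0.0, 0.0, 0.0, 1.0]]}
top {'intrinsics': [[457.9251, 0.0, 254.8889], [0.0, 457.9251, 195.5614], [0.0, 0.0, 1.0]], 'world_from_camera': [[0.0137, 0.9981, -0.0597, 0.3292], [-0.9999, 0.0135, -0.0052, -0.0029], [-0.0044, 0.0597, 0.9982, 1.6392], [0.0, 0.0, 0.0, 1.0]]}
{'clock': 0.1, 'joint_pos': array([ 1.1363939 ,  0.33281933, -0.06469482,  1.46083332,  0.02158436,
        1.34986631, -0.08850658]), 'joint_velocities': array([ 0.00038223, -0.00151141,  0.00036065, -0.00143888,  0.00021166,
       -0.00079992, -0.00052307]), 'tau': array([ 2.59535700e-03, -6.26753640e+01,  4.96965798e-02, -3.92428172e+01,
        1.62715476e-02,  7.04951628e-03, -7.23620587e-06]), 'position': array([ 0.2500472 , -0.57248076,  0.24760026]), 'ee_rot': array([ 9.78876556e-01,  2.04451239e-01, -1.45224505e-04, -5.98503793e-04]), 'ft_force': array([-0.24048703,  0.67608402, -0.1550479 ]), 'torque': array([-0.00744887,  0.021156  , -0.03879069]), 'grasp_force': 0.0, 'grip_width': 1.0013085610477401}
```

View pics/top0.png

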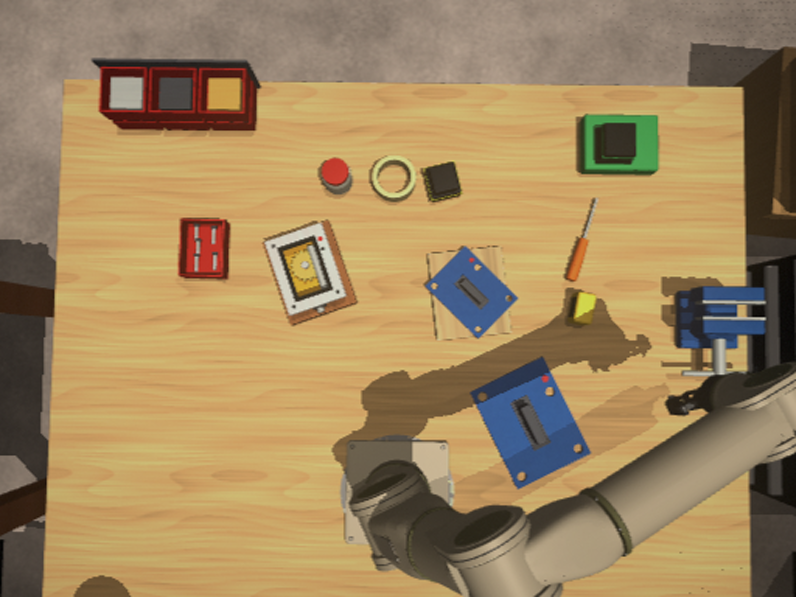

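View pics/scene0.png

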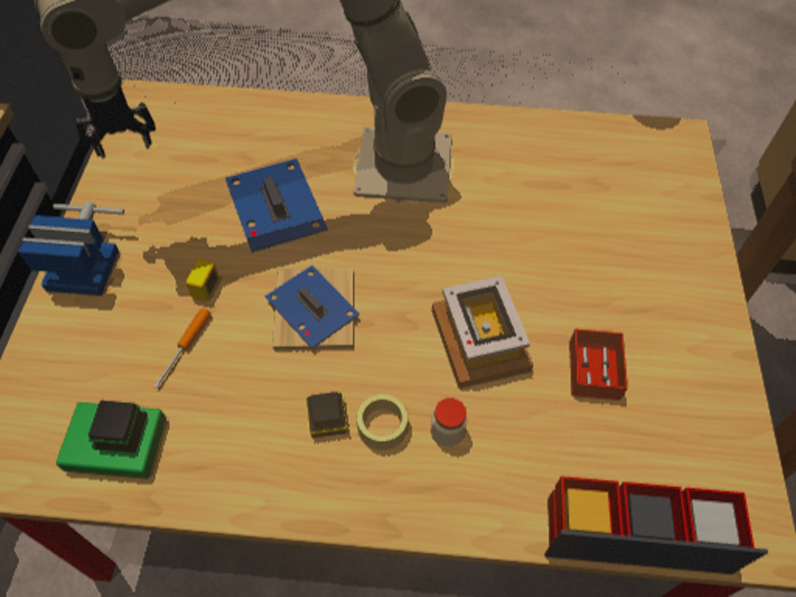

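Candidates for the cover in the top view are the blue plate on plywood at (471,291) and the larger blue block at (531,422). The vise (720,320) is also blue, but it isn't a plate. The smaller plate, on the plywood, is the one meant. I'll crop it and the gearbox.

```bash
python3 - <<'E'
import cv2,numpy as np
for n,x,y in(("top",166,132),("scene",166,164)):
    im=np.load(f"{n}0.npy")[y:y+94,x:x+182,::-1]
    b=cv2.resize(im,None,fx=4.4,fy=4.4,interpolation=cv2.INTER_CUBIC) if 0 else cv2.resize(im,(728,376),interpolation=cv2.INTER_CUBIC)
    cv2.imwrite(f"pics/{n}1.png",b)
E
```

```text
(no output)
```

View pics/top1.png

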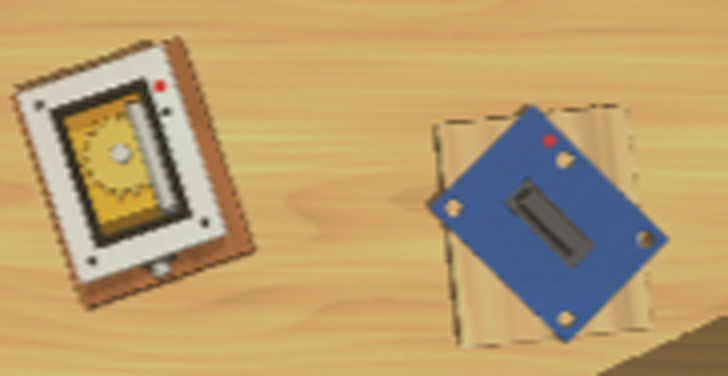

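View pics/scene1.png

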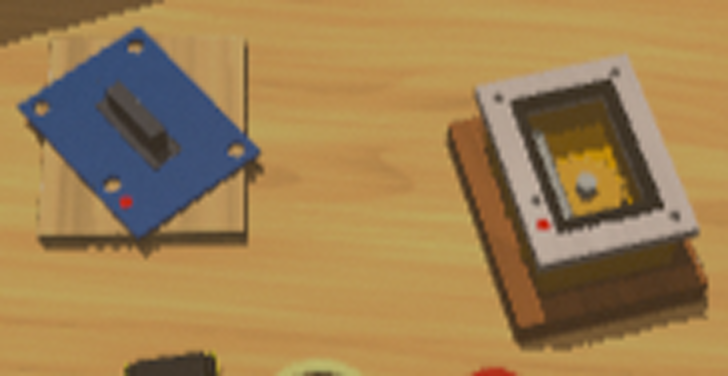

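The pictures show the cover on the plywood with its odd hole and red dot at top-crop (565,160)/(550,141). The gearbox flange has its red dot at (160,86) and shaft at (160,267). Next I'll fit both poses from both views.

```bash
cat >h.py <<'E'
import numpy as np,cv2
from workcell import get_obs, optics
from scipy.optimize import least_squares
def proj(n,P):
    c=optics.get_calibration(n);T=np.linalg.inv(c["world_from_camera"])
    q=np.atleast_2d(P)@T[:3,:3].T+T[:3,3]; q=q*[1,-1,-1]
    q=q@c["intrinsics"].T; return q[:,:2]/q[:,2:]
def pose(p,M):
    x,y,z,a=p;c,s=np.cos(a),np.sin(a)
    return np.asarray(M)@np.array([[c,-s,0],[s,c,0],[0,0,1]]).T+[x,y,z]
def fit(obs,p0,fixz=None):
    f=lambda p:np.concatenate([(proj(n,pose(p,M))-uv).ravel() for n,M,uv in obs])
    r=least_squares(f,p0,loss="soft_l1",x_scale=[.1,.1,.1,1]);return r.x,f(r.x)
def crop(L,x,y,s=4): return (np.array(L,float)+.5)/s-.5+[x,y]
PTS=np.array([[85,-65],[85,65],[-85,65],[-85,-65],[30,-50],[70,50],[-70,50],[-70,-50],[52,-52]])/1000
def M(z): return np.c_[PTS,np.full(9,z)]
E
python3 - <<'E'
from h import *
T=lambda L:crop(L,166,132);S=lambda L:crop(L,166,164)
gt=T([(163,42),(13,94),(80,284),(227,240),(166,112),(39,104),(92,261),(205,222),(160,86)])
gs=S([(541,267),(698,235),(628,55),(475,85),(536,201),(675,216),(615,72),(498,98),(543,225)])
ct=T([(528,106),(428,205),(568,342),(668,239),(565,160),(453,207),(565,318),(645,239),(550,141)])
cs=S([(145,238),(260,153),(138,28),(20,106),(112,185),(236,149),(135,46),(42,108),(126,203)])
for nm,t,s,z,p0 in(("gear",gt,gs,.110,[.6,.15,0,.3]),("cover",ct,cs,.006,[.55,-.1,.018,.8])):
  for o in ([("top",M(z),t),("scene",M(z),s)],):
    p,r=fit(o,p0);print(nm,np.round(p,4),"yawdeg",np.degrees(p[3]).round(2));print(r.reshape(2,9,2).round(1).tolist())
E
```

```text
gear [ 0.4968  0.2062 -0.0122  0.3438] yawdeg 19.7
[[[-0.4, 0.7], [0.8, 0.0], [-0.1, -0.1], [-0.4, -1.6], [-0.2, -0.2], [-0.1, 0.2], [-0.3, -0.0], [-0.5, 0.1], [-0.2, 0.0]], [[-0.6, -0.4], [0.2, -1.4], [-0.4, -0.0], [0.0, 0.4], [-0.1, 0.0], [-0.3, 0.3], [0.1, 0.3], [0.0, -0.1], [-0.3, 0.1]]]
cover [ 0.4572 -0.1634  0.0142  0.8044] yawdeg 46.09
[[[0.7, -0.4], [0.1, 0.7], [-0.6, 0.2], [0.0, -0.2], [-0.4, -0.1], [-0.2, 0.2], [0.1, 0.2], [-0.2, -0.1], [-0.7, -0.1]], [[-1.8, 0.3], [0.3, -0.4], [0.1, -0.3], [-0.8, 0.2], [0.0, -0.0], [0.0, 0.2], [0.1, 0.1], [-0.1, 0.1], [0.0, 0.1]]]
```

```bash
cat >>h.py <<'E'
from scipy.spatial.transform import Rotation as R
def delta(pos,yaw,o=None):
    "total turn (units) and shift (units): shift in tool axes after the turn"
    o=o or get_obs();R0=R.from_quat(o["ee_rot"]);Rt=R.from_euler("z",yaw)*R.from_euler("x",np.pi)
    w=(R0.inv()*Rt).as_rotvec()/1.5;d=Rt.inv().apply(np.array(pos)-o["position"])/.2
    print("turn",w.round(4),"shift",d.round(4))
E
python3 -c "
from h import *
delta([.4572,-.1634,.2],.8044)"
```

```text
turn [-8.000e-04 -1.000e-04 -2.617e-01] shift [ 2.1919 -0.6724  0.238 ]
```

Emit:
{"api": "send_rows", "payload": {
  "plan": [
    [[0,0,-0.0654,0,0,0,1],[0,0,-0.0654,0,0,0,1],[0,0,-0.0654,0,0,0,1],[0,0,-0.0654,0,0,0,1],[0,0,0,0.08,-0.024,0,1],[0,0,0,0.15,-0.046,0.01,1],[0,0,0,0.15,-0.046,0.01,1],[0,0,0,0.15,-0.046,0.01,1],[0,0,0,0.15,-0.046,0.02,1],[0,0,0,0.15,-0.046,0.02,1],[0,0,0,0.15,-0.046,0.02,1],[0,0,0,0.15,-0.046,0.02,1],[0,0,0,0.15,-0.046,0.02,1],[0,0,0,0.15,-0.046,0.02,1],[0,0,0,0.15,-0.046,0.02,1],[0,0,0,0.15,-0.046,0.02,1],[0,0,0,0.15,-0.046,0.02,1],[0,0,0,0.15,-0.046,0.02,1],[0,0,0,0.15,-0.046,0.02,1],[0,0,0,0,0,0,1]]
  ],
  "squeeze": 80
}}

```text
clock: 1.77
position: [0.4583, -0.1598, 0.1977]
ee_rot: [0.919, 0.395, 0.001, -0.001]
ft_force: [0.3, -0.1, -0.5]
grip_width: 1.002
grasp_force: 0.0
```

```bash
python3 -c "
from h import *
print(get_obs()['position'],get_obs()['clock'],get_obs()['joint_pos'].round(2))
delta([.4572,-.1634,.1],.8044)"
```

```text
[ 0.45833001 -0.15975769  0.19767078] 1.7667 [ 0.71  0.09 -0.48  1.86  0.04  1.19 -0.55]
turn [-0.001  -0.0012  0.005 ] shift [-0.017   0.0086  0.4884]
```

Emit:
{"api": "send_rows", "payload": {
  "plan": [
    [[0,0,0.005,-0.017,0.0086,0.05,1],[0,0,0,0,0,0.1,1],[0,0,0,0,0,0.12,1],[0,0,0,0,0,0.12,1],[0,0,0,0,0,0.12,1],[0,0,0,0,0,0.1,1],[0,0,0,0,0,0.08,1],[0,0,0,0,0,0.05,1],[0,0,0,0,0,0.018,1],[0,0,0,0,0,0,1],[0,0,0,0,0,0,1]]
  ]
}}

```text
clock: 2.68
position: [0.4555, -0.1703, 0.0472]
ee_rot: [0.922, 0.388, 0.0, 0.0]
ft_force: [0.0, -0.2, -0.9]
grip_width: 0.999
grasp_force: 0.0
```

```bash
python3 - <<'E'
from h import *
delta([.4572,-.1634,.046],.8044)
a=optics.camera("scene")[130:250,160:290,::-1];b=optics.camera("top")[130:250,250:380,::-1]
cv2.imwrite("pics/g.png",cv2.resize(np.hstack([a,b]),(780,360),interpolation=cv2.INTER_CUBIC))
E
```

```text
turn [ 0.0004 -0.0001 -0.0056] shift [ 0.0307 -0.0175  0.006 ]
```

View pics/g.png

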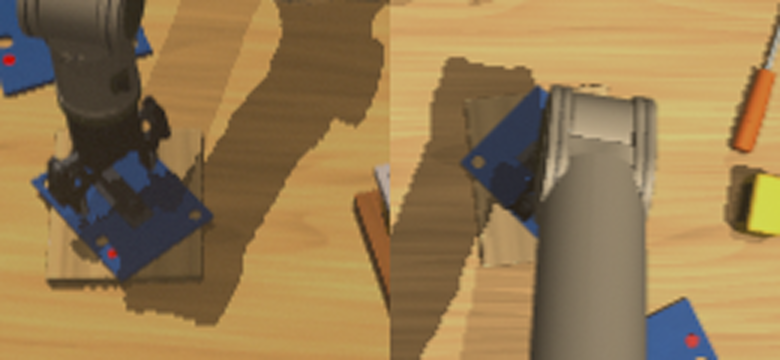

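The fingers straddle the rib (scene crop around (115,190)). I'll correct the small offset and close.

Emit:
{"api": "send_rows", "payload": {
  "plan": [
    [[0,0,-0.0056,0.0307,-0.0175,0.006,1],[0,0,0,0,0,0,1],[0,0,0,0,0,0,1],[0,0,0,0,0,0,0],[0,0,0,0,0,0,0],[0,0,0,0,0,0,0],[0,0,0,0,0,0,0],[0,0,0,0,0,0,0],[0,0,0,0,0,0,0],[0,0,0,0,0,0,0],[0,0,0,0,0,0,0],[0,0,0,0,0,0,0],[0,0,0,0,0,0,0],[0,0,0,0,0,0,0],[0,0,0,0,0,0,0]]
  ],
  "squeeze": 80
}}

```text
clock: 4.03
position: [0.4571, -0.1629, 0.0457]
ee_rot: [0.92, 0.392, 0.0, 0.0]
ft_force: [-1.9, 1.0, 5.4]
grip_width: 0.17
grasp_force: 79.4
```

Emit:
{"api": "send_rows", "payload": {
  "plan": [
    [[0,0,0,0,0,-0.02,0],[0,0,0,0,0,-0.04,0],[0,0,0,0,0,-0.07,0],[0,0,0,0,0,-0.1,0],[0,0,0,0,0,-0.1,0],[0,0,0,0,0,-0.1,0],[0,0,0,0,0,-0.1,0],[0,0,0,0,0,-0.1,0],[0,0,0,0,0,-0.08,0],[0,0,0,0,0,-0.04,0],[0,0,0,0,0,-0.02,0],[0,0,0,0,0,0,0],[0,0,0,0,0,0,0],[0,0,0,0,0,0,0]]
  ]
}}

```text
clock: 5.2
position: [0.4565, -0.1627, 0.1984]
ee_rot: [0.92, 0.392, -0.001, -0.001]
ft_force: [0.8, 0.1, -6.0]
grip_width: 0.172
grasp_force: 78.6
```

```bash
python3 -c "
from h import *
o=get_obs();print(o['ft_force'],o['torque'],o['ee_rot'])
delta([.4968,.2062,.20],.3438)"
```

```text
[ 0.79125132  0.07894057 -5.97316371] [ 0.03627126 -0.00733556 -0.01801859] [ 9.20054633e-01  3.91789000e-01 -6.41185803e-04 -6.63859100e-04]
turn [-0.001   0.0007  0.3076] shift [ 0.8116 -1.6685 -0.0081]
```

Emit:
{"api": "send_rows", "payload": {
  "plan": [
    [[0,0,0.02,0,0,0,0],[0,0,0.0476,0,0,0,0],[0,0,0.06,0,0,0,0],[0,0,0.06,0,0,0,0],[0,0,0.06,0,0,0,0],[0,0,0.04,0,0,0,0],[0,0,0.02,0.02,-0.042,0,0],[0,0,0,0.047,-0.097,0,0],[0,0,0,0.068,-0.139,0,0],[0,0,0,0.068,-0.139,0,0],[0,0,0,0.068,-0.139,0,0],[0,0,0,0.068,-0.139,0,0],[0,0,0,0.068,-0.139,0,0],[0,0,0,0.068,-0.139,0,0],[0,0,0,0.068,-0.139,0,0],[0,0,0,0.068,-0.139,0,0],[0,0,0,0.068,-0.139,0,0],[0,0,0,0.068,-0.139,0,0],[0,0,0,0.047,-0.097,0,0],[0,0,0,0.02,-0.042,0,0]]
  ]
}}

```text
clock: 6.87
position: [0.4966, 0.2099, 0.1987]
ee_rot: [0.985, 0.173, -0.001, -0.001]
ft_force: [-0.6, 0.4, -5.4]
grip_width: 0.177
grasp_force: 78.6
```

Emit:
{"api": "send_rows", "payload": {
  "plan": [
    [[0,0,0,0,0,0,0],[0,0,0,0,0,0,0],[0,0,0,0,0,0,0],[0,0,0,0,0,0,0]]
  ]
}}

```text
clock: 7.2
position: [0.4979, 0.2044, 0.1992]
ee_rot: [0.985, 0.17, -0.0, 0.0]
ft_force: [0.6, -0.6, -5.8]
grip_width: 0.172
grasp_force: 78.6
```

```bash
python3 - <<'E'
from h import *
delta([.4968,.2062,.20],.3438)
a=optics.camera("scene");b=optics.camera("top");np.save("s2.npy",a);np.save("t2.npy",b)
cv2.imwrite("pics/h.png",cv2.resize(np.hstack([a[160:250,265:365,::-1],b[130:220,150:250,::-1]]),(800,360),interpolation=cv2.INTER_CUBIC))
E
```

```text
turn [ 0.0006  0.0004 -0.0015] shift [-0.0021 -0.0101 -0.004 ]
```

View pics/h.png

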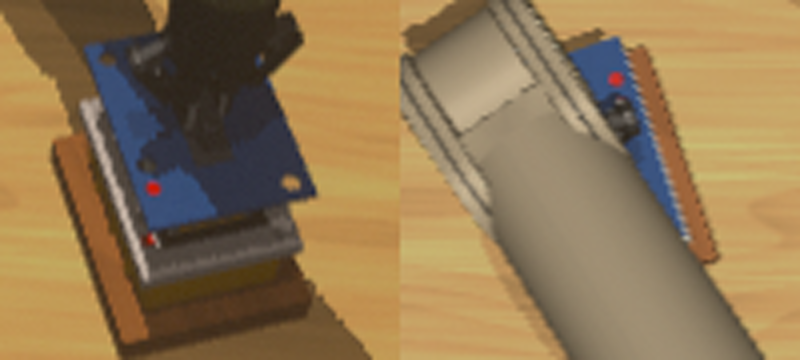

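```bash
python3 - <<'E'
from h import *
i=[8,5,7,1,3]
s=crop([(153,188),(291,183),(108,58),(315,193),(86,42)],265,160)
t=crop([(217,79)],150,130)
for z in(.1715,.1677):
  f=lambda p:np.concatenate([(proj("scene",pose([p[0],p[1],z,p[2]],M(.006)[i]))-s).ravel(),(proj("top",pose([p[0],p[1],z,p[2]],M(.006)[8:]))-t).ravel()])
  r=least_squares(f,[.497,.205,.34],loss="soft_l1");print(z,r.x.round(4),np.degrees(r.x[2]).round(1),f(r.x).round(1))
E
```

```text
0.1715 [0.4977 0.2042 0.3233] 18.5 [-0.3 -0.1 -0.1 -0.4  0.2 -0.5  0.4  0.4 -0.2  0.5 -0.1 -0.1]
0.1677 [0.4958 0.2045 0.326 ] 18.7 [-0.3  0.1 -0.2 -0.3  0.2 -0.2  0.3  0.5 -0.2  0.8 -0.2  0.7]
```

Emit:
{"api": "send_rows", "payload": {
  "plan": [
    [[0,0,-0.001,-0.002,-0.01,0.02,0],[0,0,0,0,0,0.04,0],[0,0,0,0,0,0.05,0],[0,0,0,0,0,0.05,0],[0,0,0,0,0,0.04,0],[0,0,0,0,0,0.02,0],[0,0,0,0,0,0.02,0],[0,0,0,0,0,0,0],[0,0,0,0,0,0,0],[0,0,0,0,0,0,0],[0,0,0,0,0,0,0]]
  ]
}}

```text
clock: 8.22
position: [0.4969, 0.208, 0.152]
ee_rot: [0.985, 0.172, 0.0, -0.0]
ft_force: [-0.4, 0.2, -4.4]
grip_width: 0.175
grasp_force: 78.6
```

```bash
python3 - <<'E'
from h import *
o=get_obs();print(o['ft_force'],o['torque'])
delta([.4968,.2062,.15],.3438)
a=optics.camera("scene");b=optics.camera("top");np.save("s3.npy",a);np.save("t3.npy",b)
cv2.imwrite("pics/i.png",cv2.resize(np.hstack([a[165:255,265:365,::-1],b[130:220,150:250,::-1]]),(800,360),interpolation=cv2.INTER_CUBIC))
E
```

```text
[-0.44105395  0.16377854 -4.36490077] [ 0.01607226  0.01231082 -0.06095645]
turn [ 0.0001 -0.0006  0.0009] shift [-0.0034  0.0084  0.0098]
```

View pics/i.png

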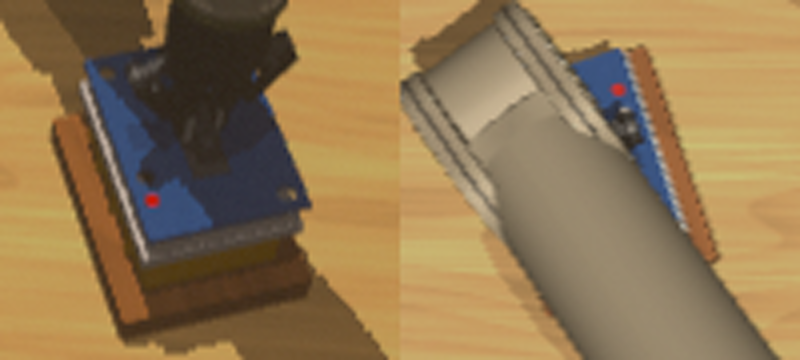

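```bash
cat >m.py <<'E'
from h import *
gt=crop([(163,42),(13,94),(80,284),(227,240),(166,112),(39,104),(92,261),(205,222),(160,86)],166,132)
gs=crop([(541,267),(698,235),(628,55),(475,85),(536,201),(675,216),(615,72),(498,98),(543,225)],166,164)
def one(n,uv,idx,z,h,free=True):
    f=lambda p:(proj(n,pose([p[0],p[1],z,p[2] if free else .3438],M(h)[idx]))-uv).ravel()
    r=least_squares(f,[.5,.2,.34],loss="soft_l1");return r.x.round(4)
E
python3 - <<'E'
from m import *
k=range(4,9)
for z in(-.012,-.008,-.004):
  print(z,"gear top",one("top",gt[list(k)],list(k),z,.11),"scene",one("scene",gs[list(k)],list(k),z,.11))
# image blobs of red dots
def red(im,x0,y0,x1,y1):
    c=im[y0:y1,x0:x1].astype(float);w=np.clip(c[...,0]-1.6*np.maximum(c[...,1],c[...,2])-20,0,None)
    v,u=np.mgrid[y0:y1,x0:x1];return np.array([(w*u).sum(),(w*v).sum()])/w.sum()
dt=red(np.load("t3.npy"),190,140,220,165);ds=red(np.load("s3.npy"),290,200,315,225)
gd=red(np.load("top0.npy"),198,146,214,160);gsd=red(np.load("scene0.npy"),292,212,312,228)
print("dots",dt,ds,gd,gsd)
for z in (.120,.124):
  print(z,"cover by dot: top",one("top",dt[None],[8],z,.006,False)[:2],"scene",one("scene",ds[None],[8],z,.006,False)[:2])
  s=crop([(289,194),(152,201),(107,74)],265,165);print(one("scene",s,[5,8,7],z,.006))
print("gear by dot top",[one("top",gd[None],[8],z,.11,False)[:2] for z in(-.012,-.008)],"scene",[one("scene",gsd[None],[8],z,.11,False)[:2] for z in(-.012,-.008)])
E
```

```text
-0.012 gear top [0.4968 0.2053 0.3462] scene [0.4963 0.2065 0.3521]
-0.008 gear top [0.4964 0.2048 0.3462] scene [0.4988 0.2061 0.3521]
-0.004 gear top [0.4959 0.2043 0.3462] scene [0.5013 0.2057 0.352 ]
dots [204.12586207 151.96724138] [302.63452709 214.6271809 ] [205.5580996  153.14195764] [301.30428894 219.56027088]
0.12 cover by dot: top [0.4964 0.2075] scene [0.4939 0.2082]
[0.4957 0.2086 0.3489]
0.124 cover by dot: top [0.4958 0.207 ] scene [0.4963 0.2078]
[0.4982 0.2083 0.3487]
gear by dot top [array([0.4967, 0.2058]), array([0.4961, 0.2054])] scene [array([0.4953, 0.2069]), array([0.4976, 0.2066])]
```

Emit:
{"api": "send_rows", "payload": {
  "plan": [
    [[0,0,0,0,0,0,0],[0,0,0,0,0,0,0],[0,0,0,0,0,0,0]]
  ]
}}

```text
clock: 8.57
position: [0.4966, 0.2078, 0.1515]
ee_rot: [0.985, 0.172, 0.0, 0.0]
ft_force: [0.4, 0.5, -5.7]
grip_width: 0.167
grasp_force: 78.6
```

Emit:
{"api": "send_rows", "payload": {
  "plan": [
    [[0,0,0,0,0,0,0],[0,0,0,0,0,0,0],[0,0,0,0,0,0,0]]
  ]
}}

```text
clock: 8.82
position: [0.4966, 0.2079, 0.1515]
ee_rot: [0.985, 0.172, 0.0, 0.0]
ft_force: [-0.6, 1.0, -5.2]
grip_width: 0.168
grasp_force: 78.6
```

Emit:
{"api": "send_rows", "payload": {
  "plan": [
    [[0,0,0,-0.0027,0.0075,0,0],[0,0,0,0,0,0.005,0],[0,0,0,0,0,0.005,0],[0,0,0,0,0,0.005,0],[0,0,0,0,0,0.005,0],[0,0,0,0,0,0.005,0],[0,0,0,0,0,0.005,0],[0,0,0,0,0,0,0],[0,0,0,0,0,0,0],[0,0,0,0,0,0,0]]
  ]
}}

```text
clock: 9.65
position: [0.4966, 0.2063, 0.1455]
ee_rot: [0.985, 0.172, 0.0, 0.0]
ft_force: [0.7, 0.3, -5.0]
grip_width: 0.172
grasp_force: 78.6
```

Emit:
{"api": "send_rows", "payload": {
  "plan": [
    [[0,0,0,0,0,0.0025,0],[0,0,0,0,0,0.0025,0],[0,0,0,0,0,0,0],[0,0,0,0,0,0,0]]
  ]
}}

```text
clock: 9.98
position: [0.4966, 0.2062, 0.1445]
ee_rot: [0.985, 0.172, -0.0, 0.0]
ft_force: [0.4, 0.1, -5.4]
grip_width: 0.173
grasp_force: 78.6
```

Emit:
{"api": "send_rows", "payload": {
  "plan": [
    [[0,0,0,0,0,0.0025,0],[0,0,0,0,0,0.0025,0],[0,0,0,0,0,0,0],[0,0,0,0,0,0,0]]
  ]
}}

```text
clock: 10.32
position: [0.4966, 0.2063, 0.1434]
ee_rot: [0.985, 0.172, -0.0, 0.0]
ft_force: [0.1, -0.4, -4.4]
grip_width: 0.171
grasp_force: 78.6
```

Emit:
{"api": "send_rows", "payload": {
  "plan": [
    [[0,0,0,0,0,0.0025,0],[0,0,0,0,0,0.0025,0],[0,0,0,0,0,0,0],[0,0,0,0,0,0,0]]
  ]
}}

```text
clock: 10.65
position: [0.4966, 0.2063, 0.1425]
ee_rot: [0.985, 0.172, -0.0, 0.0]
ft_force: [-0.1, 0.8, -5.6]
grip_width: 0.169
grasp_force: 78.6
```

```bash
python3 -c "
from h import *
print(get_obs()['ft_force'],get_obs()['torque'])"
```

```text
[-0.10029494  0.80462159 -5.56342984] [-0.0113568  -0.00819129  0.0098834 ]
```

Emit:
{"api": "send_rows", "payload": {
  "plan": [
    [[0,0,0,0,0,0.0025,0],[0,0,0,0,0,0.0025,0],[0,0,0,0,0,0,0],[0,0,0,0,0,0,0]]
  ]
}}

```text
clock: 10.98
position: [0.4966, 0.2063, 0.1415]
ee_rot: [0.985, 0.172, -0.0, 0.0]
ft_force: [-0.1, 0.5, -4.5]
grip_width: 0.171
grasp_force: 78.6
```

Emit:
{"api": "send_rows", "payload": {
  "plan": [
    [[0,0,0,0,0,0.0025,0],[0,0,0,0,0,0.0025,0],[0,0,0,0,0,0,0],[0,0,0,0,0,0,0]]
  ]
}}

```text
clock: 11.32
position: [0.4966, 0.2062, 0.1405]
ee_rot: [0.985, 0.172, -0.0, 0.0]
ft_force: [0.3, -0.1, -5.8]
grip_width: 0.171
grasp_force: 78.6
```

Emit:
{"api": "send_rows", "payload": {
  "plan": [
    [[0,0,0,0,0,0.0025,0],[0,0,0,0,0,0.0025,0],[0,0,0,0,0,0,0],[0,0,0,0,0,0,0]]
  ]
}}

```text
clock: 11.65
position: [0.4966, 0.2063, 0.1395]
ee_rot: [0.985, 0.172, 0.0, 0.0]
ft_force: [0.3, -0.0, -4.9]
grip_width: 0.17
grasp_force: 78.6
```

Emit:
{"api": "send_rows", "payload": {
  "plan": [
    [[0,0,0,0,0,0.0025,0],[0,0,0,0,0,0.0025,0],[0,0,0,0,0,0,0],[0,0,0,0,0,0,0]]
  ]
}}

```text
clock: 11.98
position: [0.4966, 0.2062, 0.1385]
ee_rot: [0.985, 0.172, -0.0, 0.0]
ft_force: [-1.2, 0.1, -5.7]
grip_width: 0.171
grasp_force: 78.6
```

Emit:
{"api": "send_rows", "payload": {
  "plan": [
    [[0,0,0,0,0,0.0025,0],[0,0,0,0,0,0.0025,0],[0,0,0,0,0,0,0],[0,0,0,0,0,0,0]]
  ]
}}

```text
clock: 12.32
position: [0.4966, 0.2062, 0.1374]
ee_rot: [0.985, 0.172, -0.0, 0.0]
ft_force: [-0.5, 0.1, -4.9]
grip_width: 0.17
grasp_force: 78.6
```

Emit:
{"api": "send_rows", "payload": {
  "plan": [
    [[0,0,0,0,0,0.0025,0],[0,0,0,0,0,0.0025,0],[0,0,0,0,0,0,0],[0,0,0,0,0,0,0]]
  ]
}}

```text
clock: 12.65
position: [0.4966, 0.2062, 0.1365]
ee_rot: [0.985, 0.172, -0.0, 0.0]
ft_force: [-0.2, -0.4, -4.7]
grip_width: 0.17
grasp_force: 78.6
```

Emit:
{"api": "send_rows", "payload": {
  "plan": [
    [[0,0,0,0,0,0.0025,0],[0,0,0,0,0,0.0025,0],[0,0,0,0,0,0,0],[0,0,0,0,0,0,0]]
  ]
}}

```text
clock: 12.98
position: [0.4966, 0.2062, 0.1354]
ee_rot: [0.985, 0.172, -0.0, 0.0]
ft_force: [-0.8, -0.6, -5.3]
grip_width: 0.171
grasp_force: 78.6
```

Emit:
{"api": "send_rows", "payload": {
  "plan": [
    [[0,0,0,0,0,0.0025,0],[0,0,0,0,0,0.0025,0],[0,0,0,0,0,0,0],[0,0,0,0,0,0,0]]
  ]
}}

```text
clock: 13.32
position: [0.4966, 0.2063, 0.1345]
ee_rot: [0.985, 0.172, 0.0, 0.0]
ft_force: [-0.2, -0.3, -4.2]
grip_width: 0.169
grasp_force: 78.7
```

Emit:
{"api": "send_rows", "payload": {
  "plan": [
    [[0,0,0,0,0,0.0025,0],[0,0,0,0,0,0.0025,0],[0,0,0,0,0,0,0],[0,0,0,0,0,0,0]]
  ]
}}

```text
clock: 13.65
position: [0.4966, 0.2063, 0.1336]
ee_rot: [0.985, 0.172, 0.0, 0.0]
ft_force: [-0.2, -0.6, -2.0]
grip_width: 0.175
grasp_force: 79.1
```

Contact: the vertical force eased by about 3 N. I'll rest here and check again.

Emit:
{"api": "send_rows", "payload": {
  "plan": [
    [[0,0,0,0,0,0,0],[0,0,0,0,0,0,0],[0,0,0,0,0,0,0],[0,0,0,0,0,0,0],[0,0,0,0,0,0,0],[0,0,0,0,0,0,0]]
  ]
}}

```text
clock: 14.15
position: [0.4967, 0.2063, 0.1335]
ee_rot: [0.985, 0.172, 0.0, 0.0]
ft_force: [0.0, -0.9, -0.6]
grip_width: 0.17
grasp_force: 79.2
```

Emit:
{"api": "send_rows", "payload": {
  "plan": [
    [[0,0,0,0,0,0,0],[0,0,0,0,0,0,0],[0,0,0,0,0,0,0],[0,0,0,0,0,0,0],[0,0,0,0,0,0,0],[0,0,0,0,0,0,0]]
  ]
}}

```text
clock: 14.65
position: [0.4966, 0.2063, 0.1335]
ee_rot: [0.985, 0.172, 0.0, 0.0]
ft_force: [-0.5, -0.4, -0.6]
grip_width: 0.171
grasp_force: 79.2
```

```bash
python3 - <<'E'
from m import *
o=get_obs();print(o['ft_force'],o['torque'],o['position'])
a=optics.camera("scene");b=optics.camera("top");np.save("s4.npy",a);np.save("t4.npy",b)
cv2.imwrite("pics/j.png",cv2.resize(np.hstack([a[165:255,265:365,::-1],b[130:220,150:250,::-1]]),(800,360),interpolation=cv2.INTER_CUBIC))
E
```

```text
[-0.46409029 -0.37931521 -0.58139588] [-0.06062222  0.1763301  -0.04665858] [0.49661619 0.20627802 0.13348783]
```

View pics/j.png

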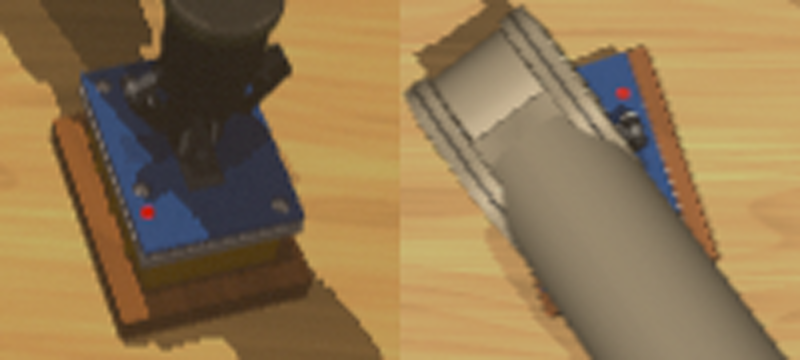

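```bash
cat >>m.py <<'E'
def red(im,x0,y0,x1,y1):
    c=im[y0:y1,x0:x1].astype(float);w=np.clip(c[...,0]-1.6*np.maximum(c[...,1],c[...,2])-20,0,None)
    v,u=np.mgrid[y0:y1,x0:x1];return np.array([(w*u).sum(),(w*v).sum()])/w.sum()
E
python3 - <<'E'
from m import *
a,b=np.load("s4.npy"),np.load("t4.npy")
dt=red(b,190,140,220,165);ds=red(a,290,205,315,230)
gd=red(np.load("top0.npy"),198,146,214,160);gsd=red(np.load("scene0.npy"),292,212,312,228)
zc,zg=.1056,-.0093
print("dot top",one("top",dt[None],[8],zc,.006,False)-one("top",gd[None],[8],zg,.11,False))
print("dot scene",one("scene",ds[None],[8],zc,.006,False)-one("scene",gsd[None],[8],zg,.11,False))
s=crop([(147,213),(281,207),(105,87),(140,190)],265,165);i=[8,5,7,4]
print("scene 4 pts",one("scene",s,i,zc,.006)-one("scene",gs[i],i,zg,.11))
P=[a[y-8:y+9,x-8:x+9,::-1] for x,y in [(300,212),(335,217),(291,187)]]+[b[151:168,199:216,::-1]]
cv2.imwrite("pics/k.png",cv2.resize(np.hstack(P),(800,200),interpolation=cv2.INTER_CUBIC))
E
```

```text
dot top [-0.0002 -0.0004  0.    ]
dot scene [-0.0005 -0.0011  0.    ]
scene 4 pts [ 0.0007  0.0003 -0.0188]
```

View pics/k.png

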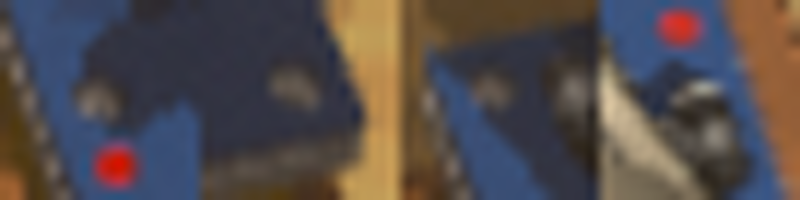

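Alignment is within about 1 mm. I'll raise the cover to 10 mm above the free seal.

Emit:
{"api": "send_rows", "payload": {
  "plan": [
    [[0,0,0,0,0,-0.005,0],[0,0,0,0,0,-0.01,0],[0,0,0,0,0,-0.01,0],[0,0,0,0,0,-0.01,0],[0,0,0,0,0,-0.01,0],[0,0,0,0,0,-0.005,0],[0,0,0,0,0,-0.005,0],[0,0,0,0,0,0,0],[0,0,0,0,0,0,0],[0,0,0,0,0,0,0],[0,0,0,0,0,0,0],[0,0,0,0,0,0,0],[0,0,0,0,0,0,0],[0,0,0,0,0,0,0],[0,0,0,0,0,0,0],[0,0,0,0,0,0,0],[0,0,0,0,0,0,0]]
  ]
}}

```text
clock: 16.17
position: [0.4966, 0.2062, 0.1445]
ee_rot: [0.985, 0.172, 0.0, 0.0]
ft_force: [-0.4, -0.3, -4.4]
grip_width: 0.169
grasp_force: 78.6
```

```bash
python3 - <<'E'
from m import *
o=get_obs();print(o['position'],o['ft_force'],o['joint_velocities'].round(4))
delta([.4966,.2062,.1445],.346)
a,b=optics.camera("scene"),optics.camera("top")
dt=red(b,190,140,220,165);ds=red(a,290,202,315,227)
gd=red(np.load("top0.npy"),198,146,214,160);gsd=red(np.load("scene0.npy"),292,212,312,228)
zc,zg=.1167,-.0093
print("dot top",one("top",dt[None],[8],zc,.006,False)-one("top",gd[None],[8],zg,.11,False))
print("dot scene",one("scene",ds[None],[8],zc,.006,False)-one("scene",gsd[None],[8],zg,.11,False))
E
```

```text
[0.4966335  0.20623138 0.14448687] [-0.41862198 -0.30367551 -4.37452479] [-0.0002 -0.0002 -0.0019 -0.0027 -0.0026 -0.0019 -0.0014]
turn [ 0.0001 -0.     -0.0005] shift [-0.0002  0.0001 -0.0001]
dot top [-1.1e-03 -1.0e-04  0.0e+00]
dot scene [-0.0007 -0.0003  0.    ]
```

The cover is still held, level, and aligned within about 1 mm, so I'm handing in.

```bash
python3 -c "
from workcell import job
print(job.hand_in())"
```

```text
the job is handed in; nothing more can be done
None
```

The job is handed in: the cover rested about a second on the seal (about 4–5 N, roughly 1 mm of press), and the arm is now holding it level and still about 10 mm clear, red dots together and within about 1 mm of the flange by camera check.

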